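Put the wooden toys back into their display trays

ROBOT

A 7-joint arm with a two-finger parallel gripper is mounted at the origin on the work surface. World frame = base frame: x ahead of the robot, y to its left, z up, the work surface at z = 0. Lengths are in m, angles in rad, forces in N, time in s.
With the tool pointing down it reaches from about 0.4 to 0.9 m from the base axis. Payload 5.5 kg.
Tool frame: the origin (TCP) lies at the centre of the arm's flange, where the gripper is bolted on; the fingertips stand 178 mm ahead of it and the grasp point (between the pads) lies 159 mm ahead of it; z points along the fingers, y is the line along which they close (so a half turn about z gives the same grasp; the last joint's range is limited). The gripper opens to 92 mm and grips with 3 to 60 N. Pads are 19 mm wide; open, the fingers measure 130 mm over their backs; the gripper's body (75 mm by 190 mm) begins 47 mm behind the grasp point.
Start: joints at [-0.839, 0.501, -0.427, 1.55, 0.221, 1.138, -0.21], TCP at [0.294, 0.58, 0.405] pointing down, gripper open.
Joint ranges: [-2.88, 2.88], [-0.31, 2.03], [-1.54, 1.56], [0.2, 2.42], [-1.41, 4.55], [0.19, 2.02], [-2.57, 2.57]. Speed limits (rad/s): [2.57, 2.57, 3.14, 3.14, 3.14, 3.14, 3.14].

INTERFACE

Orientations are given as a unit quaternion [x, y, z, w].
In Python, from cell import env gives the robot as it stands.
- The arm moves only by the tool servo_tool, never from a script. Its argument "commands" is a list of rows, each an object with "linear": the shift along the world's x, y, z in units of 25 mm (1.0 is 25 mm), a list of three; "yaw": the turn about the world's z in units of 6 degrees (1.0 is 6 degrees); "claw": the opening, from 0 (shut) to 1 (fully open). A call has 1 to 12 rows; each row is the pose to reach, as a shift and turn from the pose commanded when the call began; what a row does not reach only later rows make up. A row lasts 1/12 s, in which the tool goes at most 41.7 mm and 7.16 degrees, less where a joint would pass 70% of its speed; a pose out of reach is approached as far as the arm can. A call with a gripper value outside its range is refused whole. The fingers move at their own pace and stop on an object; the grip force is fixed at half the most. Time passes only in rows, so rows that repeat a pose let the fingers close. It gives the time, the measured TCP pose, the force, the opening and the grip force at its end, in the units of the state.
- env.get_obs(): the state, without advancing time (a new reading comes with each control period).
- env.get_image(name): name is "scene" or "side" or "wrist"; returns a dict with "color" (384x512x3 uint8, red, green, blue), "vertical_fov" (degrees; the focal length in pixels is half the picture's height over the tangent of half this angle, whatever the lens; pixels are square), "cx", "cy" (the principal point, pixels), "D" ([k1, k2, p1, p2, k3] as OpenCV has them; the pictures are not rectified), "R" (3x3) and "t" (3): a world point X has camera coordinates R X + t. Camera axes: x right, y down, z forward; pixel columns grow to the right and rows downward; lengths in m; the calibration is good to about 2 mm. A picture is of the moment at which its call begins. There is no depth.
- env.hand_in(): hands the job in; it is judged then, once.
The state is a dict: "clock": time; "q": joint angles; "joint_velocities": joint speeds; "joint_efforts": joint torques, N m; "ee_pos": TCP position; "orientation": TCP orientation; "contact_force": force on the tool from outside, world axes, zero at the start; "wrist_torque": the same for the moment, N m; "finger_gap": finger opening in m; "grasp_force": force on a finger pad.
Only numpy, scipy, OpenCV 4.12 (cv2) and the standard library are available. Lean on these libraries where they do the work, as an engineer would, in place of code of your own. Each camera call takes 0.05 s, during which the arm holds its last target. There are 200 camera calls.

TASK

Sort the five loose wooden toys on the shop counter back into the display trays: each toy goes into the tray whose glued-on sample on the ledge shows its kind, and never two in one bay. Set each down inside its bay flat on the tray's floor, cars on their wheels, dolls standing upright, the yo-yo lying flat, and let go. Leave the pen pot and the jar standing where they are.

Things in the scene. Friction and masses are not known exactly. Their poses are not given: they have to be found in the camera images.
- car_a: Loose beech toy car on its (fixed) dark wheels: 90 mm long (x), 44 wide over wheels (y), 47 high, about 90 g. Body 30 wide, z 10 to 30; cabin 30 wide, z 30 to 47, x -29 to 17. Wheels 22 across at x = +-28: grip the 30 mm sides at x = 0, between them. Origin: centre, at the wheels' foot; z up. Both cars are equal.
- car_b: Loose beech toy car on its (fixed) dark wheels: 90 mm long (x), 44 wide over wheels (y), 47 high, about 90 g. Body 30 wide, z 10 to 30; cabin 30 wide, z 30 to 47, x -29 to 17. Wheels 22 across at x = +-28: grip the 30 mm sides at x = 0, between them. Origin: centre, at the wheels' foot; z up. Both cars are equal.
- doll_a: Loose beech peg doll standing upright: cylinder 32 mm across and 42 mm high with a 27 mm ball head, 65 mm in all, about 40 g. Origin: centre of its foot, z up; round, so yaw means nothing. The two dolls are equal.
- doll_b: Loose beech peg doll standing upright: cylinder 32 mm across and 42 mm high with a 27 mm ball head, 65 mm in all, about 40 g. Origin: centre of its foot, z up; round, so yaw means nothing. The two dolls are equal.
- yoyo: Loose beech yo-yo lying flat: two discs 48 mm across and 14 mm thick with a 6 mm groove between them, 34 mm high in all (upper disc from 20 to 34 mm), about 60 g, no string. Origin: centre of its underside, z up; round, so yaw means nothing.
- car_tray: White fixed tray, grey walls, known by its ledge's glued sample (not to be taken): toy car, length along y, top at z 53. Origin on the counter, mid of the bays; z up, x from bays to ledge; mm. Two bays 112 (x) by 70 (y) inside, centred at x 0, y +37 and -37; floor at z 5, walls and divider 4 thick, tops at z 17; outside 120 by 152. Ledge x 60 to 120, z 6; sample at x 90, y 0.
- doll_tray: White fixed tray, grey walls, known by its ledge's glued sample (not to be taken): standing peg doll, top at z 71. Origin on the counter, mid of the bays; z up, x from bays to ledge; mm. Two bays 112 (x) by 70 (y) inside, centred at x 0, y +37 and -37; floor at z 5, walls and divider 4 thick, tops at z 17; outside 120 by 152. Ledge x 60 to 120, z 6; sample at x 90, y 0.
- yoyo_tray: White fixed tray, grey walls, known by its ledge's glued sample (not to be taken): yo-yo lying flat, top at z 40. Origin on the counter, mid of the bays; z up, x from bays to ledge; mm. Two bays 112 (x) by 70 (y) inside, centred at x 0, y +37 and -37; floor at z 5, walls and divider 4 thick, tops at z 17; outside 120 by 152. Ledge x 60 to 120, z 6; sample at x 90, y 0.
- pen_pot: Bystander: clear round pot of pens, loose, 76 mm across, pot 95 mm and pens up to 145 mm high, about 300 g. Origin: centre of its underside.
- jar: Bystander: closed glass jar with a red lid, loose, 68 mm across, 100 mm high, about 350 g. Origin: centre of its underside.
Not all that is in view belongs to the job. What is shaped like the yoyo but red is not meant. Leave any pink look-alike of the doll_b alone.

How it is judged:
By the outcome, as a careful person would: the job done as asked, in the order asked, and still so for the second after the job is handed in, with the robot touching nothing.
It also fails if it takes over 128 s, if anything falls off the work surface, if the arm or the gripper's body presses on something with over 40 N, if the wrist force passes 120 N, or if a joint passes its speed limit or range.

## Working session

There is one attempt and no reset: what is moved stays moved. The work goes in short steps, Python scripts to look and compute and a tool call to move; the robot and the scene stay as the last step left them, time stands still between calls to the robot, and variables do not carry over. Pictures are saved under pics/ and viewed, at most 14 in all, crops included, and the job is handed in when it is done.

Besides the shell and the picture viewer there is one more tool, called after "Emit:" in YAML: its name, and indented under it one key for each argument. servo_tool: Moves the arm, as the interface text tells. Its arguments: {"type":"object","properties":{"commands":{"type":"array","items":{"type":"object","properties":{"linear":{"type":"array","items":{"type":"number"}},"yaw":{"type":"number"},"claw":{"type":"number"}}}}},"required":["commands"]}

```bash
mkdir -p pics; cat > h.py <<'E'
import numpy as np, cv2
from cell import env
def cam(n):
    im=env.get_image(n); h,w=im["color"].shape[:2]
    f=h/2/np.tan(np.radians(im["vertical_fov"])/2)
    im["K"]=np.array([[f,0,im["cx"]],[0,f,im["cy"]],[0,0,1.]])
    for k in("D","R","t"): im[k]=np.array(im[k],float)
    return im
def save(im,fn,box=None,s=1):
    c=im["color"][:,:,::-1]
    if box: c=c[box[1]:box[3],box[0]:box[2]]
    cv2.imwrite(fn,cv2.resize(c,None,fx=s,fy=s,interpolation=cv2.INTER_CUBIC))
def at(im,uv,z):
    p=cv2.undistortPoints(np.array(uv,float).reshape(-1,1,2),im["K"],im["D"]).reshape(-1,2)
    d=np.c_[p,np.ones(len(p))]@im["R"]; c=-im["R"].T@im["t"]
    return c+d*((z-c[2])/d[:,2])[:,None]
def proj(im,X):
    return cv2.projectPoints(np.array(X,float).reshape(-1,1,3),cv2.Rodrigues(im["R"])[0],im["t"],im["K"],im["D"])[0].reshape(-1,2)
E
python3 - <<'E'
from h import *
for n in("scene","side"):
    im=cam(n); save(im,f"pics/{n}0.png",s=1.5); print(n,-im["R"].T@im["t"],im["R"][2],im["D"])
o=env.get_obs();print(o["ee_pos"],o["orientation"],o["finger_gap"],o["clock"])
E
```

```text
scene [ 1.10609079 -0.3030375   1.00145602] [-0.51741345  0.24802655 -0.81900315] [0.04596615 0.         0.         0.         0.        ]
side [ 0.09926387 -0.68986274  0.5943565 ] [ 0.43992127  0.69664507 -0.56670532] [-0.08144341  0.          0.          0.          0.        ]
[0.29357597 0.57956759 0.40378538] [ 2.32228462e-01  9.72660874e-01 -8.41573606e-04 -2.39005833e-04] 0.092011375811843 0.1
```

View pics/scene0.png

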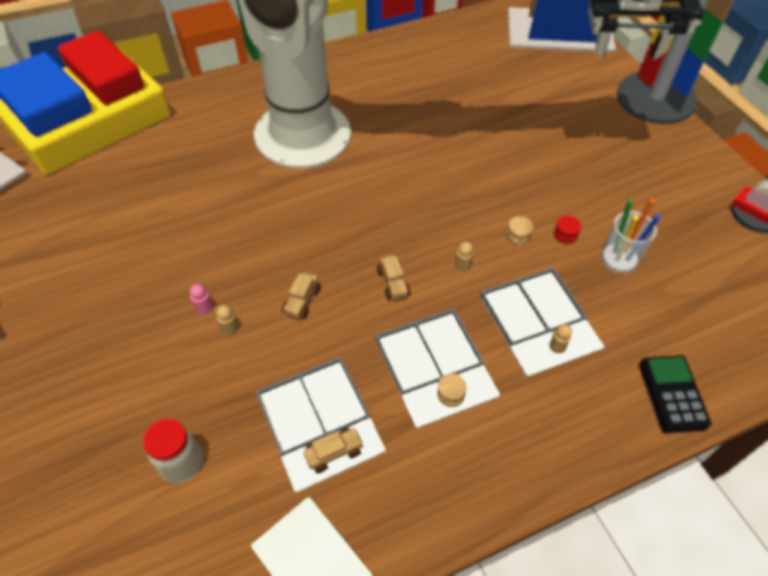

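View pics/side0.png

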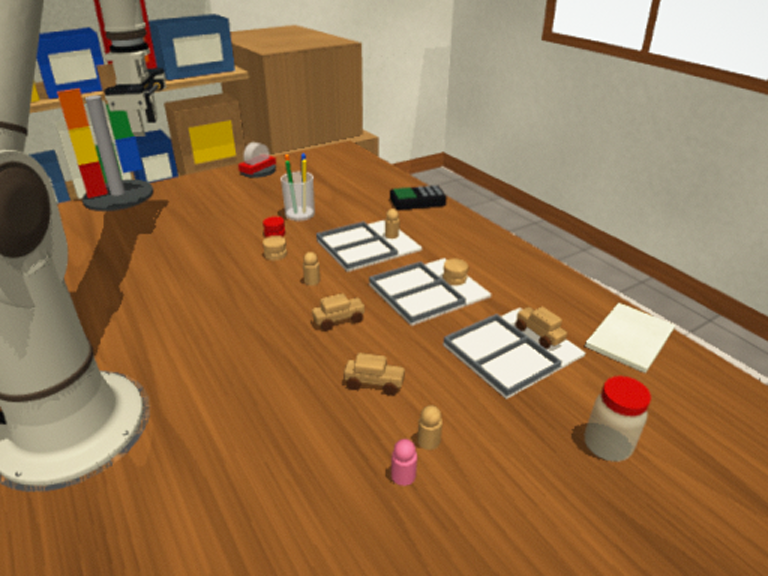

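The scene view shows, in 1.5x pixels:
- **Trays by sample:** car tray about (325,425), yo-yo tray about (440,365), doll tray about (545,320).
- **Loose toys:** cars (300,295) and (393,277), dolls (227,319) and (465,255), yo-yo (520,229).
- **To leave alone:** the pink doll (200,297) and the red yo-yo (567,229). The beech ones fit the description.

I'll do a coarse fit and check it with one enlarged overlay.

```bash
cat > fit.py <<'E'
from h import *
S=cam("scene"); D=cam("side")
g=lambda im,p,z: at(im,np.array(p,float)/1.5,z)
# trays: outer bay corners (z .017) on -x side, ledge corners on counter-plane z .006
tr={"car":([(258,392),(340,360)],[(385,450),(295,490)]),"yoyo":([(376,337),(455,311)],[(499,395),(418,426)]),"doll":([(481,293),(554,269)],[(604,346),(528,375)])}
T={}
for n,(a,b) in tr.items():
    A=g(S,a,.017)[:,:2]; B=g(S,b,.006)[:,:2]
    local=np.array([[-60,-76],[-60,76],[120,76],[120,-76]])/1e3
    W=np.r_[A,B]
    # orientation: rigid fit (Kabsch), try both orders
    best=None
    for L in(local,local*[1,-1]):
        lc,wc=L.mean(0),W.mean(0); U,_,V=np.linalg.svd((L-lc).T@(W-wc)); R=(U@V).T
        if np.linalg.det(R)<0: continue
        t=wc-R@lc; e=np.linalg.norm(W-(L@R.T+t),axis=1)
        if best is None or e.max()<best[2].max(): best=(t,R,e)
    t,R,e=best; T[n]=(t,np.arctan2(R[1,0],R[0,0])); print(n,t.round(4),np.degrees(T[n][1]).round(1),(e*1e3).round(1))
E
cat > o.py <<'E'
from fit import *
# dolls/yoyo head picks in both views (triangulate)
P={"doll_r":((226,312),(431,413),.052),"doll_l":((466,248),(311,259),.052),"yoyo":((520,225),(274,242),.034),"car_r":((302,284),(372,362),.047),"car_l":((392,268),(336,303),.047)}
for n,(a,b,z) in P.items(): print(n,g(S,[a],z)[0].round(4),g(D,[b],z)[0].round(4))
for n,(a,b) in {"jar":((165,440),(626,395))}.items(): print(n,g(S,[a],.1)[0],g(D,[b],.1)[0])
print("pot",g(S,[(622,262)],0)[0],g(D,[(299,212)],0)[0],"pink",g(S,[(200,291)],.052)[0],g(D,[(404,448)],.052)[0],"red",g(S,[(568,222)],.034)[0])
E
python3 o.py
python3 - <<'E'
import sys;sys.path.insert(0,'.')
from h import *
S=cam("scene"); save(S,"pics/c1.png",(120,140,330,290),3.7)
D=cam("side"); save(D,"pics/c2.png",(165,135,385,300),3.6)
E
```

```text
car [ 0.6343 -0.214 ] 0.9 [3.1 5.  2.3 3.3]
yoyo [0.6211 0.0071] -2.0 [1.6 3.9 2.7 3.6]
doll [0.6132 0.2219] -2.0 [1.5 3.3 2.5 2. ]
doll_r [ 0.4278 -0.2922  0.052 ] [ 0.4326 -0.2938  0.052 ]
doll_l [0.4702 0.1552 0.052 ] [0.4758 0.1493 0.052 ]
yoyo [0.45   0.2876 0.034 ] [0.4535 0.2809 0.034 ]
car_r [ 0.4209 -0.1515  0.047 ] [ 0.4226 -0.1605  0.047 ]
car_l [0.4534 0.0112 0.047 ] [0.4499 0.0017 0.047 ]
jar [ 0.64017273 -0.43381314  0.1       ] [ 0.63147916 -0.43884539  0.1       ]
pot [0.58847278 0.43979144 0.        ] [0.58703168 0.44751392 0.        ] pink [ 0.36644426 -0.32109737  0.052     ] [ 0.36898258 -0.32352283  0.052     ] red [0.48139676 0.37744328 0.034     ]
```

View pics/c1.png

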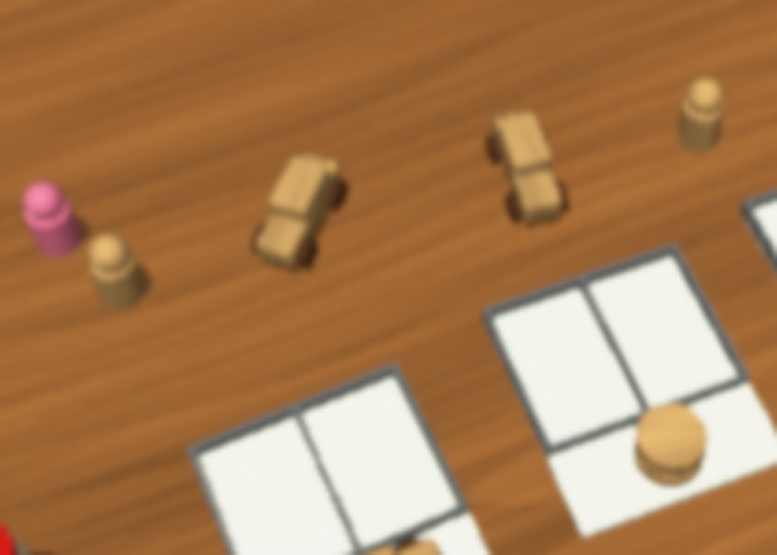

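View pics/c2.png

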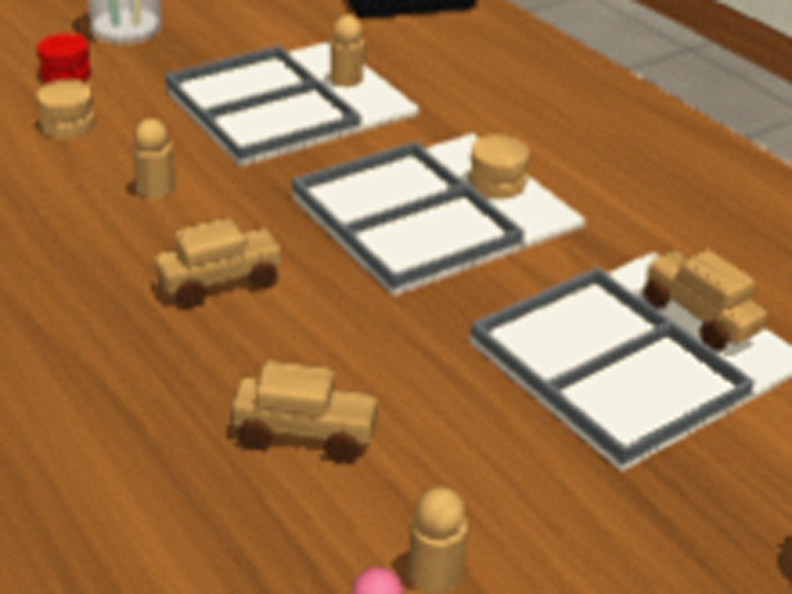

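Positions agree between the two views to within about 1 cm. Next I move over the area for a wrist view to refine them.

Emit:
servo_tool:
  commands:
    - {"linear": [0,0,2],"claw": 1}
    - {"linear": [7,-20,4],"yaw": 0,"claw": 1}
    - {"linear": [7,-20,4],"claw": 1}
    - {"linear": [7,-20,4],"claw": 1}
    - {"linear": [7,-20,4],"claw": 1}
    - {"linear": [7,-20,4],"claw": 1}
    - {"linear": [7,-20,4],"claw": 1}
    - {"linear": [7,-20,4],"claw": 1}
    - {"linear": [7,-20,4],"claw": 1}
    - {"linear": [7,-20,4],"claw": 1}
    - {"linear": [7,-20,4],"claw": 1}
    - {"linear": [7,-20,4],"claw": 1}

```text
invalid input
```

Emit:
servo_tool:
  commands:
    - {"linear": [0,0,0],"yaw": 4,"claw": 1}
    - {"linear": [0,0,0],"yaw": 4,"claw": 1}
    - {"linear": [0,0,0],"yaw": 4,"claw": 1}
    - {"linear": [0,0,0],"yaw": 4,"claw": 1}
    - {"linear": [0,0,0],"yaw": 4,"claw": 1}
    - {"linear": [0,0,0],"yaw": 4,"claw": 1}
    - {"linear": [0,0,0],"yaw": 4,"claw": 1}

```text
clock: 0.88
ee_pos: [0.2937, 0.5798, 0.4047]
orientation: [0.026, 1.0, -0.0, -0.0]
contact_force: [0.2, -0.5, -0.3]
finger_gap: 0.0915
grasp_force: 0.0
```

```bash
python3 - <<'E'
from h import *
W=cam("wrist"); save(W,"pics/w1.png",s=1.5); print(-W["R"].T@W["t"],W["R"][2],W["vertical_fov"])
o=env.get_obs();print(o["ee_pos"],o["orientation"],o["q"],o["clock"])
np.save("w1.npy",W,allow_pickle=True)
E
```

```text
[0.21566759 0.58471453 0.3855842 ] [ 0.28396094 -0.01410459 -0.9587321 ] 64.77344721303943
[0.2936787  0.5798646  0.40473297] [ 2.56420512e-02  9.99671188e-01 -1.06691161e-05  2.86648428e-05] [-0.77958925  0.51616359 -0.5137037   1.54814718  0.26921866  1.14830998
  0.1710632 ] 0.9333
```

View pics/w1.png

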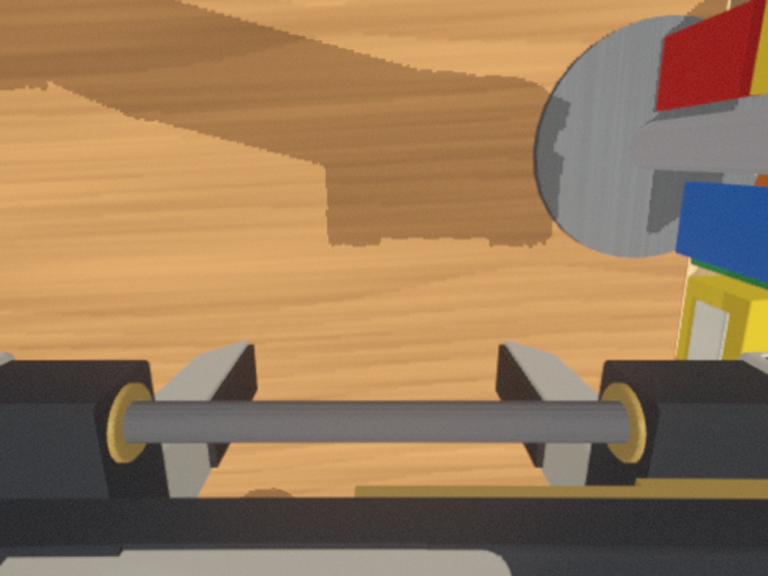

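Emit:
servo_tool:
  commands:
    - {"linear": [4,-10,3],"yaw": 0,"claw": 1}
    - {"linear": [4,-10,3],"yaw": 0,"claw": 1}
    - {"linear": [4,-10,3],"yaw": 0,"claw": 1}
    - {"linear": [4,-10,3],"yaw": 0,"claw": 1}
    - {"linear": [4,-10,3],"yaw": 0,"claw": 1}
    - {"linear": [4,-10,3],"yaw": 0,"claw": 1}
    - {"linear": [8,-23,3],"yaw": 0,"claw": 1}
    - {"linear": [8,-23,3],"yaw": 0,"claw": 1}
    - {"linear": [8,-23,3],"yaw": 0,"claw": 1}
    - {"linear": [8,-23,3],"yaw": 0,"claw": 1}
    - {"linear": [8,-23,3],"yaw": 0,"claw": 1}
    - {"linear": [8,-23,3],"yaw": 0,"claw": 1}

```text
clock: 1.93
ee_pos: [0.4581, 0.1159, 0.4778]
orientation: [0.025, 1.0, 0.0, 0.001]
contact_force: [1.1, 0.1, 0.1]
finger_gap: 0.0919
grasp_force: 0.0
```

Emit:
servo_tool:
  commands:
    - {"linear": [1.3,-4,0],"yaw": 0,"claw": 1}
    - {"linear": [1.3,-4,0],"yaw": 0,"claw": 1}
    - {"linear": [1.3,-4,0],"yaw": 0,"claw": 1}
    - {"linear": [1.3,-4,0],"yaw": 0,"claw": 1}
    - {"linear": [1.3,-4,0],"yaw": 0,"claw": 1}
    - {"linear": [1.3,-4,0],"yaw": 0,"claw": 1}

```text
clock: 2.43
ee_pos: [0.4904, 0.0189, 0.4772]
orientation: [0.025, 1.0, 0.0, -0.0]
contact_force: [-0.7, 1.1, 0.2]
finger_gap: 0.092
grasp_force: 0.0
```

```bash
python3 - <<'E'
from h import *
W=cam("wrist"); save(W,"pics/w2.png",s=1.5); print(-W["R"].T@W["t"])
o=env.get_obs();print(o["ee_pos"],o["orientation"],o["clock"])
np.save("w2.npy",W,allow_pickle=True)
E
```

```text
[0.41232269 0.02363168 0.45815509]
[0.49029477 0.01945427 0.47725939] [ 2.39637319e-02  9.99712769e-01  3.44633087e-04 -3.47473162e-05] 2.4833
```

View pics/w2.png

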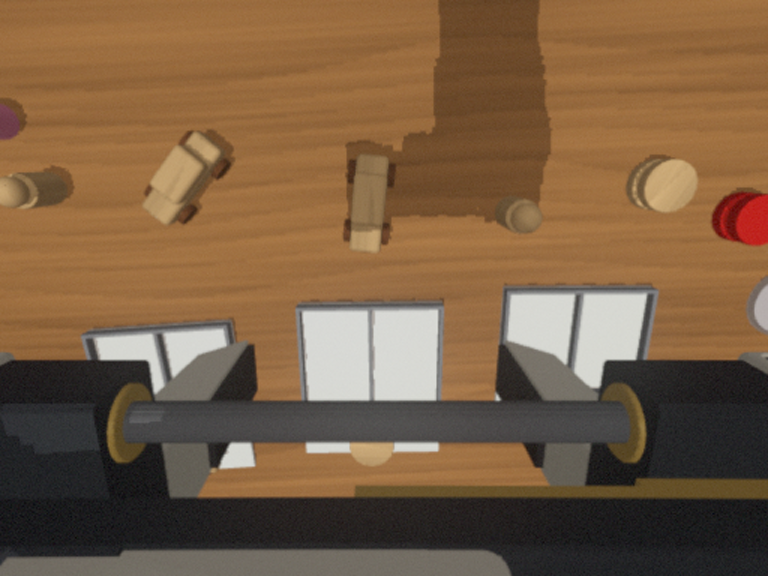

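The wrist view shows every toy. In 1.5x pixels: yo-yo (669,185), red look-alike (742,219), left doll head (524,216), right doll head (12,192), pink doll (5,120), cars (369,202) and (187,178).

```bash
python3 - <<'E'
from h import *
W=np.load("w2.npy",allow_pickle=True).item()
g=lambda p,z: at(W,np.array(p,float)/1.5,z)[:,:2]
print("yoyo",g([(669,185)],.034),"doll_l",g([(524,216)],.0515),"doll_r",g([(12,192)],.0515),"pink",g([(5,120)],.0515),"red",g([(752,219)],.034))
for n,p in {"car_m":[(373,155),(366,250)],"car_r":[(208,141),(165,215)]}.items():
    q=g(p,.030); d=q[1]-q[0]; print(n,q.mean(0),np.linalg.norm(d),np.degrees(np.arctan2(d[1],d[0])))
for n,p in {"car":[(84,333),(234,321)],"yoyo":[(297,304),(443,301)],"doll":[(503,287),(656,287)]}.items():
    q=g(p,.017); d=q[1]-q[0]; th=np.arctan2(-d[0],d[1]); R=np.array([[np.cos(th),-np.sin(th)],[np.sin(th),np.cos(th)]])
    o=q.mean(0)+R@[.06,0]; print(n,o,np.linalg.norm(d),np.degrees(th),"bays",o+R@[0,.037],o+R@[0,-.037])
E
```

```text
yoyo [[0.45085137 0.28874073]] doll_l [[0.46968961 0.15339114]] doll_r [[ 0.42715353 -0.29337342]] pink [[ 0.36897766 -0.28267395]] red [[0.48578215 0.36883687]]
car_m [0.45431808 0.01622415] 0.08730674149459085 -7.334678261681439
car_r [ 0.42362575 -0.14985379] 0.08075203228853912 -38.43327118393609
car [ 0.6304048  -0.20603493] 0.1564474900598826 1.943331090157196 bays [ 0.62915009 -0.16905621] [ 0.63165951 -0.24301365]
yoyo [0.61473371 0.00956871] 0.1490545613498298 -1.619854753720703 bays [0.61577963 0.04655392] [ 0.61368779 -0.0274165 ]
doll [0.60877548 0.22015228] 0.15372751323393802 -2.858777065398718 bays [0.61062084 0.25710623] [0.60693013 0.18319832]
```

```bash
cat > ov.py <<'E'
from h import *
W=np.load("w2.npy",allow_pickle=True).item(); S=cam("scene")
s=lambda p,z: at(S,np.array([p])/3.7+[120,140],z)[0,:2]
for n,a,b in(("m",(521,115),(540,208)),("r",(320,160),(277,254))):
    A,B=s(a,.047),s(b,.030); d=B-A; L=np.linalg.norm(d); print(n,L,np.degrees(np.arctan2(d[1],d[0])),A+d*29/74)
def draw(im,box,k,cars):
    c=cv2.resize(im["color"][box[1]:box[3],box[0]:box[2],::-1],None,fx=k,fy=k,interpolation=cv2.INTER_CUBIC)
    for x,y,a in cars:
        t=np.radians(a);R=np.array([[np.cos(t),-np.sin(t)],[np.sin(t),np.cos(t)]])
        for x0,x1,z,col in((-.045,.045,.030,(0,0,255)),(-.029,.017,.047,(255,0,0))):
            P=np.array([(x0,-.015),(x1,-.015),(x1,.015),(x0,.015)])@R.T+[x,y]
            u=((proj(im,np.c_[P,np.full(4,z)])-box[:2])*k).astype(int); cv2.polylines(c,[u],True,col,1)
    return c
cars=[(.4543,.0155,-7.3),(.4215,-.151,-35)]
a=draw(W,(80,70,280,180),2.7,cars); b=draw(S,(170,165,290,225),4.5,cars)
b=cv2.copyMakeBorder(b,0,0,0,max(0,a.shape[1]-b.shape[1]),cv2.BORDER_CONSTANT); a=cv2.copyMakeBorder(a,0,0,0,b.shape[1]-a.shape[1],cv2.BORDER_CONSTANT)
cv2.imwrite("pics/ov.png",np.vstack([a,b]))
E
python3 ov.py
```

```text
m 0.07463320266723873 -13.513288477291162 [0.45721469 0.01400918]
r 0.07664850841246236 -45.229871959298926 [ 0.42849443 -0.15308881]
```

View pics/ov.png

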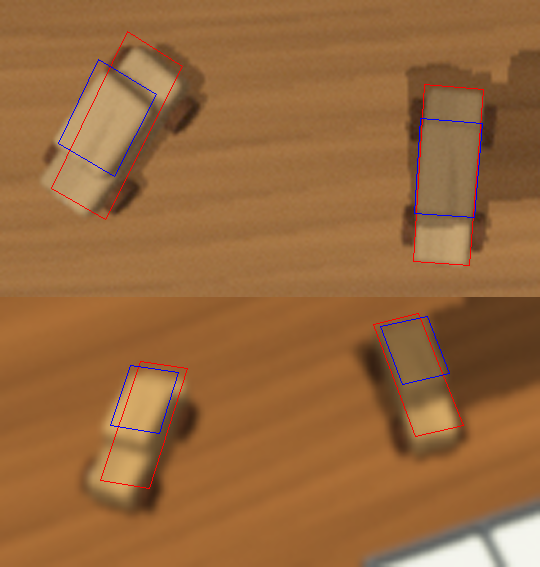

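I refined the cars against the overlay: the wrist view needs about -43° of yaw for the right car, and the middle car fits. Poses used:
- car_m: (.4555, .0155), about -9°
- car_r: (.425, -.153), about -43°

First I pick car_m.

Emit:
servo_tool:
  commands:
    - {"linear": [-1.4,-0.2,-3],"yaw": -1,"claw": 0.8}
    - {"linear": [-1.4,-0.2,-8],"yaw": -1,"claw": 0.8}
    - {"linear": [-1.4,-0.2,-8],"yaw": -1,"claw": 0.8}
    - {"linear": [-1.4,-0.2,-8],"yaw": -1,"claw": 0.8}
    - {"linear": [-1.4,-0.2,-8],"yaw": -1,"claw": 0.8}
    - {"linear": [-1.4,-0.2,-9],"yaw": -1,"claw": 0.8}
    - {"linear": [-1.4,-0.2,-10],"yaw": -1,"claw": 0.8}
    - {"linear": [-1.4,-0.2,-11.3],"yaw": -1,"claw": 0.8}
    - {"linear": [-1.4,-0.2,-11.3],"yaw": -1,"claw": 0.8}
    - {"linear": [-1.4,-0.2,-11.3],"yaw": -1,"claw": 0.8}

```text
clock: 3.37
ee_pos: [0.4545, 0.0141, 0.1936]
orientation: [0.076, 0.997, 0.0, -0.002]
contact_force: [-0.2, 0.1, -0.2]
finger_gap: 0.0733
grasp_force: 0.0
```

Emit:
servo_tool:
  commands:
    - {"linear": [0,0,0],"yaw": 0,"claw": 0.2}
    - {"linear": [0,0,0],"yaw": 0,"claw": 0.2}
    - {"linear": [0,0,0],"yaw": 0,"claw": 0.2}
    - {"linear": [0,0,0],"yaw": 0,"claw": 0.2}
    - {"linear": [0,0,0],"yaw": 0,"claw": 0.2}
    - {"linear": [0,0,0],"yaw": 0,"claw": 0.2}

```text
clock: 3.87
ee_pos: [0.4559, 0.0128, 0.1955]
orientation: [0.077, 0.997, 0.0, 0.001]
contact_force: [0.5, 0.4, -0.0]
finger_gap: 0.0385
grasp_force: 0.0
```

Emit:
servo_tool:
  commands:
    - {"linear": [0,0,0],"yaw": 0,"claw": 0.2}
    - {"linear": [0,0,0],"yaw": 0,"claw": 0.2}
    - {"linear": [0,0,0],"yaw": 0,"claw": 0.2}
    - {"linear": [0,0,0],"yaw": 0,"claw": 0.2}
    - {"linear": [0,0,1],"yaw": 0,"claw": 0.2}
    - {"linear": [0,0,4],"yaw": 0,"claw": 0.2}
    - {"linear": [0,0,4],"yaw": 0,"claw": 0.2}
    - {"linear": [0,0,4],"yaw": 0,"claw": 0.2}

```text
clock: 4.53
ee_pos: [0.458, 0.0131, 0.3]
orientation: [0.077, 0.997, 0.0, 0.005]
contact_force: [-0.1, 0.3, -1.1]
finger_gap: 0.0301
grasp_force: 30.0
```

```bash
cat > st.py <<'E'
from h import *
o=env.get_obs(); q=o["orientation"]; print(np.round(o["ee_pos"],4),"close",round(2*np.degrees(np.arctan2(q[1],q[0]))-90,1),o["finger_gap"],o["grasp_force"],np.round(o["q"],2))
E
python3 st.py
```

```text
[0.458  0.0131 0.3   ] close 81.1 0.03005666097231254 29.996088445186615 [ 0.09  0.28 -0.2   2.12  0.08  0.74  1.25]
```

Emit:
servo_tool:
  commands:
    - {"linear": [6.9,-7.4,0],"yaw": 1.7,"claw": 0.2}
    - {"linear": [6.9,-7.4,0],"yaw": 1.7,"claw": 0.2}
    - {"linear": [6.9,-7.4,0],"yaw": 1.7,"claw": 0.2}
    - {"linear": [6.9,-7.4,0],"yaw": 1.7,"claw": 0.2}
    - {"linear": [6.9,-7.4,0],"yaw": 1.7,"claw": 0.2}
    - {"linear": [6.9,-7.4,0],"yaw": 1.7,"claw": 0.2}
    - {"linear": [6.9,-7.4,0],"yaw": 1.7,"claw": 0.2}
    - {"linear": [6.9,-7.4,0],"yaw": 1.7,"claw": 0.2}
    - {"linear": [6.9,-7.4,-2],"yaw": 1.7,"claw": 0.2}
    - {"linear": [6.9,-7.4,-2],"yaw": 1.7,"claw": 0.2}
    - {"linear": [6.9,-7.4,-2],"yaw": 1.7,"claw": 0.2}

```text
clock: 5.45
ee_pos: [0.6251, -0.1701, 0.2404]
orientation: [-0.013, 1.0, 0.002, -0.005]
contact_force: [-0.4, -0.5, -1.1]
finger_gap: 0.0297
grasp_force: 30.0
```

```bash
python3 st.py; python3 - <<'E'
from h import *
W=cam("side"); save(W,"pics/p1.png",(280,180,400,290),5)
E
```

```text
[ 0.6251 -0.1701  0.2404] close 91.4 0.0296653057270357 29.996232390403748 [ 0.33  0.66 -0.15  1.67  0.12  0.83  1.73]
```

View pics/p1.png

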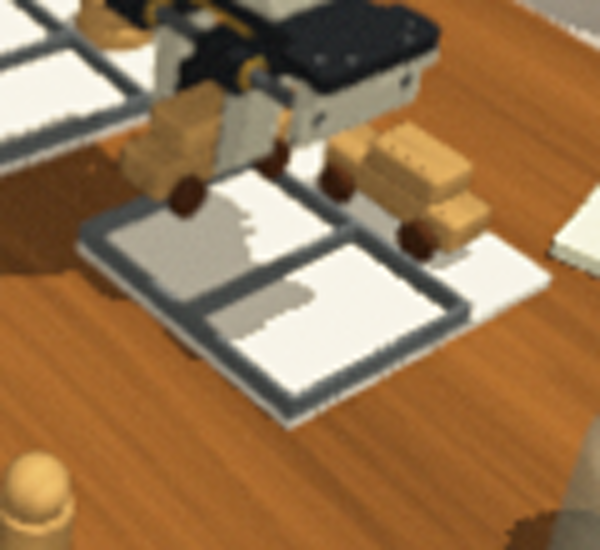

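The car hangs over the +y bay. I'll cross-check the tray pose from the visible side-view corners, (80,238), (290,405) and (468,306).

```bash
python3 - <<'E'
from h import *
D=cam("side")
q=at(D,np.array([(80,238),(290,405),(468,306)])/5+[280,180],.017)[:,:2]
print(q,np.linalg.norm(np.diff(q,axis=0),axis=1)); print("origin",(q[0]+q[2])/2,[np.degrees(np.arctan2(*(v[::-1]))) for v in(q[0]-q[1],q[2]-q[1])])
E
python3 st.py
```

```text
[[ 0.56781248 -0.15102259]
 [ 0.57527229 -0.29407684]
 [ 0.693463   -0.29059816]] [0.14324862 0.11824189]
origin [ 0.63063774 -0.22081038] [np.float64(92.98508559887367), np.float64(1.6858842978507664)]
[ 0.6276 -0.1709  0.2446] close 91.4 0.029965242717144364 29.996206015348434 [ 0.33  0.65 -0.15  1.67  0.12  0.83  1.73]
```

Emit:
servo_tool:
  commands:
    - {"linear": [0.1,-0.2,0],"yaw": 0,"claw": 0.2}
    - {"linear": [0.1,-0.2,-1],"yaw": 0,"claw": 0.2}
    - {"linear": [0.1,-0.2,-1.5],"yaw": 0,"claw": 0.2}
    - {"linear": [0.1,-0.2,-1.75],"yaw": 0,"claw": 0.2}
    - {"linear": [0.1,-0.2,-1.75],"yaw": 0,"claw": 0.2}
    - {"linear": [0.1,-0.2,-1.75],"yaw": 0,"claw": 0.2}

```text
clock: 6.05
ee_pos: [0.6308, -0.1771, 0.2013]
orientation: [-0.012, 1.0, 0.0, 0.0]
contact_force: [1.2, 0.6, 0.1]
finger_gap: 0.0296
grasp_force: 30.0
```

```bash
python3 st.py
```

```text
[ 0.6308 -0.1771  0.2013] close 91.3 0.029626714571400082 29.999420642852783 [ 0.33  0.72 -0.14  1.67  0.13  0.77  1.73]
```

Emit:
servo_tool:
  commands:
    - {"linear": [0,0,-0.03],"yaw": 0,"claw": 0.2}
    - {"linear": [0,0,-0.03],"yaw": 0,"claw": 0.2}
    - {"linear": [0,0,-0.03],"yaw": 0,"claw": 0.6}
    - {"linear": [0,0,-0.03],"yaw": 0,"claw": 0.6}
    - {"linear": [0,0,-0.03],"yaw": 0,"claw": 0.6}
    - {"linear": [0,0,-0.03],"yaw": 0,"claw": 0.6}
    - {"linear": [0,0,-0.03],"yaw": 0,"claw": 0.6}
    - {"linear": [0,0,1],"yaw": 0,"claw": 0.6}
    - {"linear": [0,0,3.5],"yaw": 0,"claw": 0.6}
    - {"linear": [0,0,3.5],"yaw": 0,"claw": 0.6}
    - {"linear": [0,0,3.5],"yaw": 0,"claw": 0.6}

```text
clock: 6.97
ee_pos: [0.6331, -0.1777, 0.2947]
orientation: [-0.012, 1.0, -0.001, 0.005]
contact_force: [0.8, 0.7, 0.1]
finger_gap: 0.0549
grasp_force: 0.0
```

```bash
python3 st.py
```

```text
[ 0.6331 -0.1777  0.2947] close 91.3 0.054894172552951814 0.0 [ 0.34  0.6  -0.15  1.63  0.11  0.91  1.74]
```

Emit:
servo_tool:
  commands:
    - {"linear": [-8.2,1,0],"yaw": -7.4,"claw": 0.75}
    - {"linear": [-8.2,1,0],"yaw": -7.4,"claw": 0.75}
    - {"linear": [-8.2,1,0],"yaw": -7.4,"claw": 0.75}
    - {"linear": [-8.2,1,0],"yaw": -7.4,"claw": 0.75}
    - {"linear": [-8.2,1,0],"yaw": -7.4,"claw": 0.75}
    - {"linear": [-8.2,1,0],"yaw": -7.4,"claw": 0.75}
    - {"linear": [-8.2,1,0],"yaw": -7.4,"claw": 0.75}
    - {"linear": [-8.2,1,0],"yaw": -7.4,"claw": 0.75}
    - {"linear": [-8.2,1,0],"yaw": -7.4,"claw": 0.75}
    - {"linear": [-8.2,1,-1],"yaw": -7.4,"claw": 0.75}
    - {"linear": [-8.2,1,-1],"yaw": -7.4,"claw": 0.75}
    - {"linear": [-8.2,1,-1],"yaw": -7.4,"claw": 0.75}

```text
clock: 7.97
ee_pos: [0.4259, -0.152, 0.2626]
orientation: [0.366, 0.931, -0.0, -0.001]
contact_force: [0.0, -0.1, 0.0]
finger_gap: 0.0692
grasp_force: 0.0
```

```bash
python3 st.py; python3 - <<'E'
from h import *
a=cam("side");b=cam("scene")
save(a,"/tmp/a.png",(210,190,330,300),3.3); save(b,"/tmp/b.png",(140,140,260,250),3.3)
cv2.imwrite("pics/p2.png",np.hstack([cv2.imread("/tmp/a.png"),cv2.imread("/tmp/b.png")]))
E
```

```text
[ 0.4259 -0.152   0.2626] close 47.1 0.06918971873472377 0.0 [ 0.28  0.34  0.    2.16 -0.    0.65  1.11]
```

View pics/p2.png

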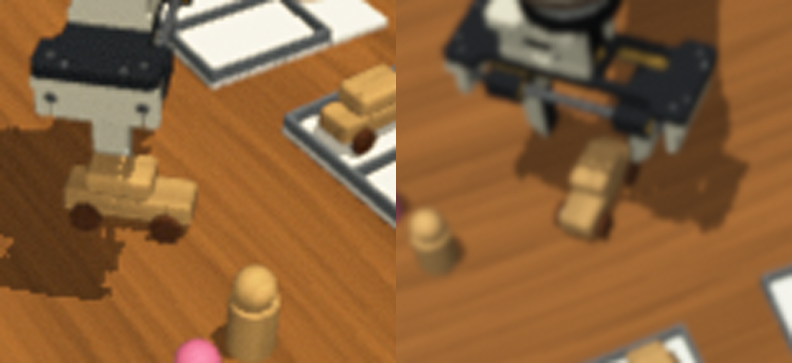

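The near finger looks 8 mm left of the car's middle in the side view. The view angle explains that, so I'm descending.

Emit:
servo_tool:
  commands:
    - {"linear": [0,0,-1.5],"yaw": 0,"claw": 0.75}
    - {"linear": [0,0,-2.2],"yaw": 0,"claw": 0.75}
    - {"linear": [0,0,-2.7],"yaw": 0,"claw": 0.75}
    - {"linear": [0,0,-2.7],"yaw": 0,"claw": 0.2}
    - {"linear": [0,0,-2.7],"yaw": 0,"claw": 0.2}
    - {"linear": [0,0,-2.7],"yaw": 0,"claw": 0.2}
    - {"linear": [0,0,-2.7],"yaw": 0,"claw": 0.2}
    - {"linear": [0,0,-2.7],"yaw": 0,"claw": 0.2}
    - {"linear": [0,0,-2.7],"yaw": 0,"claw": 0.2}
    - {"linear": [0,0,-2.7],"yaw": 0,"claw": 0.2}
    - {"linear": [0,0,-2.7],"yaw": 0,"claw": 0.2}
    - {"linear": [0,0,-2.7],"yaw": 0,"claw": 0.2}

```text
clock: 9.07
ee_pos: [0.4258, -0.1525, 0.1966]
orientation: [0.367, 0.93, -0.0, 0.0]
contact_force: [-1.3, -0.7, 6.8]
finger_gap: 0.0298
grasp_force: 30.0
```

Emit:
servo_tool:
  commands:
    - {"linear": [0,0,1],"yaw": 0,"claw": 0.2}
    - {"linear": [0,0,4],"yaw": 0,"claw": 0.2}
    - {"linear": [0,0,4],"yaw": 0,"claw": 0.2}
    - {"linear": [0,0,4],"yaw": 0,"claw": 0.2}
    - {"linear": [0,0,4],"yaw": 0,"claw": 0.2}

```text
clock: 9.48
ee_pos: [0.4265, -0.1523, 0.2979]
orientation: [0.367, 0.93, 0.0, 0.002]
contact_force: [-0.6, -0.7, -1.4]
finger_gap: 0.0299
grasp_force: 30.0
```

Emit:
servo_tool:
  commands:
    - {"linear": [8.2,-3.9,0],"yaw": 7.4,"claw": 0.2}
    - {"linear": [8.2,-3.9,0],"yaw": 7.4,"claw": 0.2}
    - {"linear": [8.2,-3.9,0],"yaw": 7.4,"claw": 0.2}
    - {"linear": [8.2,-3.9,0],"yaw": 7.4,"claw": 0.2}
    - {"linear": [8.2,-3.9,0],"yaw": 7.4,"claw": 0.2}
    - {"linear": [8.2,-3.9,0],"yaw": 7.4,"claw": 0.2}
    - {"linear": [8.2,-3.9,0],"yaw": 7.4,"claw": 0.2}
    - {"linear": [8.2,-3.9,0],"yaw": 7.4,"claw": 0.2}
    - {"linear": [8.2,-3.9,0],"yaw": 7.4,"claw": 0.2}
    - {"linear": [8.2,-3.9,-2],"yaw": 7.4,"claw": 0.2}
    - {"linear": [8.2,-3.9,-2],"yaw": 7.4,"claw": 0.2}
    - {"linear": [8.2,-3.9,-2],"yaw": 7.4,"claw": 0.2}

```text
clock: 10.48
ee_pos: [0.6275, -0.2481, 0.242]
orientation: [-0.011, 1.0, 0.002, -0.004]
contact_force: [-0.9, 0.2, -1.4]
finger_gap: 0.0301
grasp_force: 30.0
```

```bash
python3 st.py
```

```text
[ 0.6275 -0.2481  0.242 ] close 91.3 0.0300545476724289 29.999634325504303 [ 0.43  0.69 -0.13  1.6   0.11  0.87  1.85]
```

Emit:
servo_tool:
  commands:
    - {"linear": [0,-0.1,0],"yaw": 0,"claw": 0.2}
    - {"linear": [0,-0.1,-1],"yaw": 0,"claw": 0.2}
    - {"linear": [0,-0.1,-1.5],"yaw": 0,"claw": 0.2}
    - {"linear": [0,-0.1,-1.75],"yaw": 0,"claw": 0.2}
    - {"linear": [0,-0.1,-1.75],"yaw": 0,"claw": 0.2}
    - {"linear": [0,-0.1,-1.75],"yaw": 0,"claw": 0.2}

```text
clock: 10.98
ee_pos: [0.6308, -0.2522, 0.2029]
orientation: [-0.012, 1.0, -0.0, 0.0]
contact_force: [-0.0, -0.1, -1.8]
finger_gap: 0.0301
grasp_force: 30.0
```

Emit:
servo_tool:
  commands:
    - {"linear": [0,0,-0.05],"yaw": 0,"claw": 0.2}
    - {"linear": [0,0,-0.05],"yaw": 0,"claw": 0.2}
    - {"linear": [0,0,-0.05],"yaw": 0,"claw": 0.2}
    - {"linear": [0,0,-0.05],"yaw": 0,"claw": 0.5}
    - {"linear": [0,0,-0.05],"yaw": 0,"claw": 0.5}
    - {"linear": [0,0,-0.05],"yaw": 0,"claw": 0.5}
    - {"linear": [0,0,-0.05],"yaw": 0,"claw": 0.5}
    - {"linear": [0,0,-0.05],"yaw": 0,"claw": 0.5}
    - {"linear": [0,0,1],"yaw": 0,"claw": 0.5}
    - {"linear": [0,0,3.5],"yaw": 0,"claw": 0.5}
    - {"linear": [0,0,3.5],"yaw": 0,"claw": 0.5}
    - {"linear": [0,0,3.5],"yaw": 0,"claw": 0.5}

```text
clock: 11.98
ee_pos: [0.6331, -0.253, 0.2962]
orientation: [-0.012, 1.0, -0.002, 0.005]
contact_force: [0.4, 0.1, 0.6]
finger_gap: 0.0459
grasp_force: 0.0
```

```bash
python3 st.py
```

```text
[ 0.6331 -0.253   0.2962] close 91.3 0.04591355934807531 0.0 [ 0.44  0.63 -0.14  1.56  0.1   0.94  1.86]
```

Emit:
servo_tool:
  commands:
    - {"linear": [-8.1,-1.6,0],"yaw": 0,"claw": 0.7}
    - {"linear": [-8.1,-1.6,0],"yaw": 0,"claw": 0.7}
    - {"linear": [-8.1,-1.6,0],"yaw": 0,"claw": 0.7}
    - {"linear": [-8.1,-1.6,0],"yaw": 0,"claw": 0.7}
    - {"linear": [-8.1,-1.6,0],"yaw": 0,"claw": 0.7}
    - {"linear": [-8.1,-1.6,0],"yaw": 0,"claw": 0.7}
    - {"linear": [-8.1,-1.6,0],"yaw": 0,"claw": 0.7}
    - {"linear": [-8.1,-1.6,0],"yaw": 0,"claw": 0.7}
    - {"linear": [-8.1,-1.6,0],"yaw": 0,"claw": 0.7}

```text
clock: 12.73
ee_pos: [0.4296, -0.2917, 0.2898]
orientation: [-0.012, 1.0, -0.0, 0.001]
contact_force: [0.5, 0.5, -0.7]
finger_gap: 0.0645
grasp_force: 0.0
```

```bash
python3 st.py; python3 - <<'E'
from h import *
a=cam("side");b=cam("scene")
save(a,"/tmp/a.png",(230,200,350,310),3.3); save(b,"/tmp/b.png",(100,150,220,260),3.3)
cv2.imwrite("pics/p3.png",np.hstack([cv2.imread("/tmp/a.png"),cv2.imread("/tmp/b.png")]))
E
```

```text
[ 0.4296 -0.2917  0.2898] close 91.4 0.06446302126558257 0.0 [ 0.66  0.39 -0.14  1.98  0.07  0.77  2.07]
```

View pics/p3.png

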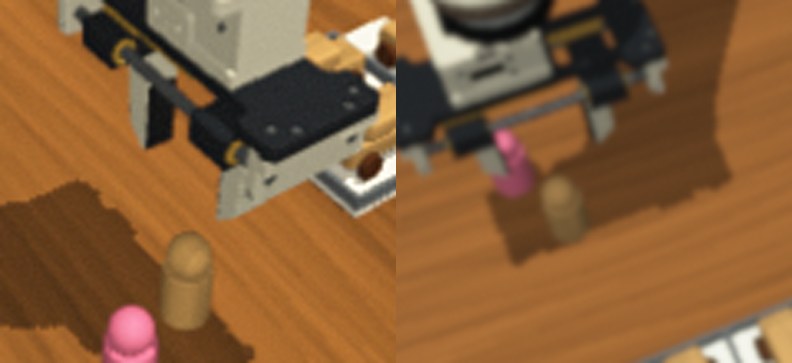

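The pink doll is clear of the fingers, and the beech doll (side crop 187,280) sits midway between them.

Emit:
servo_tool:
  commands:
    - {"linear": [0,-0.04,-1.5],"yaw": 0,"claw": 0.7}
    - {"linear": [0,-0.04,-3],"yaw": 0,"claw": 0.7}
    - {"linear": [0,-0.04,-3.8],"yaw": 0,"claw": 0.7}
    - {"linear": [0,-0.04,-3.8],"yaw": 0,"claw": 0.7}
    - {"linear": [0,-0.04,-3.8],"yaw": 0,"claw": 0.2}
    - {"linear": [0,-0.04,-3.8],"yaw": 0,"claw": 0.2}
    - {"linear": [0,-0.04,-3.8],"yaw": 0,"claw": 0.2}
    - {"linear": [0,-0.04,-3.8],"yaw": 0,"claw": 0.2}
    - {"linear": [0,-0.04,-3.8],"yaw": 0,"claw": 0.2}
    - {"linear": [0,-0.04,-3.8],"yaw": 0,"claw": 0.2}
    - {"linear": [0,-0.04,-3.8],"yaw": 0,"claw": 0.2}
    - {"linear": [0,-0.04,-3.8],"yaw": 0,"claw": 0.2}

```text
clock: 13.83
ee_pos: [0.4286, -0.2936, 0.1959]
orientation: [-0.012, 1.0, -0.001, 0.001]
contact_force: [-1.1, 0.7, 7.6]
finger_gap: 0.0312
grasp_force: 30.0
```

Emit:
servo_tool:
  commands:
    - {"linear": [0,0,1],"yaw": 0,"claw": 0.2}
    - {"linear": [0,0,4],"yaw": 0,"claw": 0.2}
    - {"linear": [0,0,4],"yaw": 0,"claw": 0.2}
    - {"linear": [0,0,4],"yaw": 0,"claw": 0.2}
    - {"linear": [0,0,4],"yaw": 0,"claw": 0.2}

```text
clock: 14.25
ee_pos: [0.4289, -0.2937, 0.2972]
orientation: [-0.012, 1.0, -0.002, 0.002]
contact_force: [-0.5, -1.1, -0.4]
finger_gap: 0.0312
grasp_force: 30.0
```

Emit:
servo_tool:
  commands:
    - {"linear": [3.6,10,0],"yaw": 0,"claw": 0.2}
    - {"linear": [3.6,10,0],"yaw": 0,"claw": 0.2}
    - {"linear": [3.6,10,0],"yaw": 0,"claw": 0.2}
    - {"linear": [3.6,10,0],"yaw": 0,"claw": 0.2}
    - {"linear": [3.6,10,0],"yaw": 0,"claw": 0.2}
    - {"linear": [3.6,10,0],"yaw": 0,"claw": 0.2}
    - {"linear": [7.2,19.1,0],"yaw": 0,"claw": 0.2}
    - {"linear": [7.2,19.1,0],"yaw": 0,"claw": 0.2}
    - {"linear": [7.2,19.1,0],"yaw": 0,"claw": 0.2}
    - {"linear": [7.2,19.1,0],"yaw": 0,"claw": 0.2}
    - {"linear": [7.2,19.1,0],"yaw": 0,"claw": 0.2}
    - {"linear": [7.2,19.1,0],"yaw": 0,"claw": 0.2}

```text
clock: 15.25
ee_pos: [0.6039, 0.1764, 0.2927]
orientation: [-0.012, 1.0, -0.0, -0.002]
contact_force: [0.9, -0.2, -1.6]
finger_gap: 0.0316
grasp_force: 30.0
```

Emit:
servo_tool:
  commands:
    - {"linear": [0,0,0],"yaw": 0,"claw": 0.2}
    - {"linear": [0,0,0],"yaw": 0,"claw": 0.2}
    - {"linear": [0,0,0],"yaw": 0,"claw": 0.2}

```text
clock: 15.5
ee_pos: [0.6034, 0.1744, 0.2927]
orientation: [-0.012, 1.0, -0.001, -0.002]
contact_force: [-0.0, -0.9, 0.2]
finger_gap: 0.0312
grasp_force: 30.0
```

Emit:
servo_tool:
  commands:
    - {"linear": [0.2,0.4,0],"yaw": 0,"claw": 0.2}
    - {"linear": [0.2,0.4,-1.5],"yaw": 0,"claw": 0.2}
    - {"linear": [0.2,0.4,-2.7],"yaw": 0,"claw": 0.2}
    - {"linear": [0.2,0.4,-3.3],"yaw": 0,"claw": 0.2}
    - {"linear": [0.2,0.4,-3.6],"yaw": 0,"claw": 0.2}
    - {"linear": [0.2,0.4,-3.6],"yaw": 0,"claw": 0.2}
    - {"linear": [0.2,0.4,-3.6],"yaw": 0,"claw": 0.2}

```text
clock: 16.08
ee_pos: [0.6099, 0.1844, 0.2053]
orientation: [-0.011, 1.0, 0.0, 0.0]
contact_force: [-0.4, -0.1, -0.5]
finger_gap: 0.0316
grasp_force: 30.0
```

Emit:
servo_tool:
  commands:
    - {"linear": [0,0,-0.15],"yaw": 0,"claw": 0.2}
    - {"linear": [0,0,-0.15],"yaw": 0,"claw": 0.2}
    - {"linear": [0,0,-0.15],"yaw": 0,"claw": 0.2}
    - {"linear": [0,0,-0.15],"yaw": 0,"claw": 0.2}

```text
clock: 16.42
ee_pos: [0.6097, 0.1848, 0.2019]
orientation: [-0.012, 1.0, 0.0, 0.001]
contact_force: [0.7, -0.2, -0.4]
finger_gap: 0.0312
grasp_force: 30.0
```

Emit:
servo_tool:
  commands:
    - {"linear": [0,0,-0.04],"yaw": 0,"claw": 0.2}
    - {"linear": [0,0,-0.04],"yaw": 0,"claw": 0.2}
    - {"linear": [0,0,-0.04],"yaw": 0,"claw": 0.55}
    - {"linear": [0,0,-0.04],"yaw": 0,"claw": 0.55}
    - {"linear": [0,0,-0.04],"yaw": 0,"claw": 0.55}
    - {"linear": [0,0,-0.04],"yaw": 0,"claw": 0.55}
    - {"linear": [0,0,-0.04],"yaw": 0,"claw": 0.55}
    - {"linear": [0,0,1],"yaw": 0,"claw": 0.55}
    - {"linear": [0,0,3.6],"yaw": 0,"claw": 0.55}
    - {"linear": [0,0,3.6],"yaw": 0,"claw": 0.55}
    - {"linear": [0,0,3.6],"yaw": 0,"claw": 0.55}
    - {"linear": [0,0,3.6],"yaw": 0,"claw": 0.55}

```text
clock: 17.42
ee_pos: [0.6101, 0.185, 0.293]
orientation: [-0.012, 1.0, 0.001, 0.002]
contact_force: [0.2, -0.1, -0.0]
finger_gap: 0.0505
grasp_force: 0.0
```

```bash
python3 st.py; python3 - <<'E'
from h import *
a=cam("side");b=cam("scene")
save(a,"/tmp/a.png",(165,120,285,230),3.3); save(b,"/tmp/b.png",(280,130,400,240),3.3)
cv2.imwrite("pics/p4.png",np.hstack([cv2.imread("/tmp/a.png"),cv2.imread("/tmp/b.png")]))
E
```

```text
[0.6101 0.185  0.293 ] close 91.3 0.05050543592392599 0.0 [-0.15  0.58 -0.25  1.68  0.18  0.9   1.12]
```

View pics/p4.png

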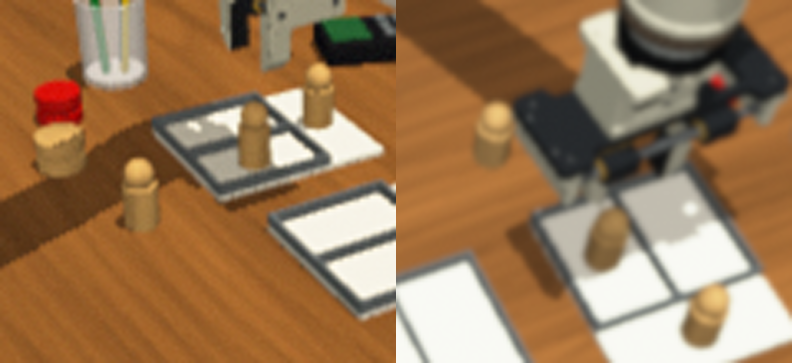

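Doll 1 stands in the near bay. Next is the left doll.

Emit:
servo_tool:
  commands:
    - {"linear": [-5.6,-1.3,0],"yaw": 0,"claw": 0.7}
    - {"linear": [-5.6,-1.3,0],"yaw": 0,"claw": 0.7}
    - {"linear": [-5.6,-1.3,0],"yaw": 0,"claw": 0.7}
    - {"linear": [-5.6,-1.3,0],"yaw": 0,"claw": 0.7}
    - {"linear": [-5.6,-1.3,0],"yaw": 0,"claw": 0.7}
    - {"linear": [-5.6,-1.3,0],"yaw": 0,"claw": 0.7}
    - {"linear": [-5.6,-1.3,0],"yaw": 0,"claw": 0.7}

```text
clock: 18.1
ee_pos: [0.47, 0.1523, 0.2905]
orientation: [-0.012, 1.0, 0.0, 0.0]
contact_force: [0.3, 0.7, 0.0]
finger_gap: 0.0642
grasp_force: 0.0
```

Emit:
servo_tool:
  commands:
    - {"linear": [0,0,-1.5],"yaw": 0,"claw": 0.7}
    - {"linear": [0,0,-3],"yaw": 0,"claw": 0.7}
    - {"linear": [0,0,-3.9],"yaw": 0,"claw": 0.7}
    - {"linear": [0,0,-3.9],"yaw": 0,"claw": 0.7}
    - {"linear": [0,0,-3.9],"yaw": 0,"claw": 0.2}
    - {"linear": [0,0,-3.9],"yaw": 0,"claw": 0.2}
    - {"linear": [0,0,-3.9],"yaw": 0,"claw": 0.2}
    - {"linear": [0,0,-3.9],"yaw": 0,"claw": 0.2}
    - {"linear": [0,0,-3.9],"yaw": 0,"claw": 0.2}
    - {"linear": [0,0,-3.9],"yaw": 0,"claw": 0.2}
    - {"linear": [0,0,-3.9],"yaw": 0,"claw": 0.2}
    - {"linear": [0,0,-3.9],"yaw": 0,"claw": 0.2}

```text
clock: 19.1
ee_pos: [0.47, 0.1524, 0.1946]
orientation: [-0.012, 1.0, 0.0, 0.001]
contact_force: [-0.6, 0.8, 6.4]
finger_gap: 0.0314
grasp_force: 30.0
```

Emit:
servo_tool:
  commands:
    - {"linear": [0,0,1],"yaw": 0,"claw": 0.2}
    - {"linear": [0,0,4],"yaw": 0,"claw": 0.2}
    - {"linear": [0,0,4],"yaw": 0,"claw": 0.2}
    - {"linear": [0,0,4],"yaw": 0,"claw": 0.2}
    - {"linear": [0,0,4],"yaw": 0,"claw": 0.2}

```text
clock: 19.52
ee_pos: [0.4702, 0.1524, 0.2958]
orientation: [-0.012, 1.0, 0.001, 0.003]
contact_force: [0.2, -1.1, -0.9]
finger_gap: 0.0317
grasp_force: 30.0
```

Emit:
servo_tool:
  commands:
    - {"linear": [5.7,4.2,0],"yaw": 0,"claw": 0.2}
    - {"linear": [5.7,4.2,0],"yaw": 0,"claw": 0.2}
    - {"linear": [5.7,4.2,0],"yaw": 0,"claw": 0.2}
    - {"linear": [5.7,4.2,0],"yaw": 0,"claw": 0.2}
    - {"linear": [5.7,4.2,0],"yaw": 0,"claw": 0.2}
    - {"linear": [5.7,4.2,0],"yaw": 0,"claw": 0.2}
    - {"linear": [5.7,4.2,0],"yaw": 0,"claw": 0.2}
    - {"linear": [5.7,4.2,-2],"yaw": 0,"claw": 0.2}
    - {"linear": [5.7,4.2,-3],"yaw": 0,"claw": 0.2}
    - {"linear": [5.7,4.2,-3.5],"yaw": 0,"claw": 0.2}
    - {"linear": [5.7,4.2,-3.5],"yaw": 0,"claw": 0.2}
    - {"linear": [5.7,4.2,-3.5],"yaw": 0,"claw": 0.2}

```text
clock: 20.52
ee_pos: [0.6112, 0.2565, 0.2058]
orientation: [-0.011, 1.0, -0.0, -0.001]
contact_force: [0.3, 0.7, -0.8]
finger_gap: 0.0314
grasp_force: 30.0
```

Emit:
servo_tool:
  commands:
    - {"linear": [0,0,0],"yaw": 0,"claw": 0.2}
    - {"linear": [0,0,0],"yaw": 0,"claw": 0.2}

```text
clock: 20.68
ee_pos: [0.6126, 0.2576, 0.2082]
orientation: [-0.012, 1.0, 0.001, 0.001]
contact_force: [0.2, -0.0, 0.4]
finger_gap: 0.0313
grasp_force: 30.0
```

Emit:
servo_tool:
  commands:
    - {"linear": [0,0,-0.3],"yaw": 0,"claw": 0.2}
    - {"linear": [0,0,-0.3],"yaw": 0,"claw": 0.2}
    - {"linear": [0,0,-0.3],"yaw": 0,"claw": 0.2}
    - {"linear": [0,0,-0.3],"yaw": 0,"claw": 0.2}

```text
clock: 21.02
ee_pos: [0.6125, 0.2575, 0.1993]
orientation: [-0.012, 1.0, 0.0, 0.001]
contact_force: [0.8, 0.7, 3.3]
finger_gap: 0.0313
grasp_force: 30.0
```

Contact (3 N) shows the foot is on the floor, so I release.

Emit:
servo_tool:
  commands:
    - {"linear": [0,0,0],"yaw": 0,"claw": 0.5}
    - {"linear": [0,0,0],"yaw": 0,"claw": 0.5}
    - {"linear": [0,0,0],"yaw": 0,"claw": 0.5}
    - {"linear": [0,0,0],"yaw": 0,"claw": 0.5}
    - {"linear": [0,0,0],"yaw": 0,"claw": 0.5}
    - {"linear": [0,0,1],"yaw": 0,"claw": 0.5}
    - {"linear": [0,0,3.6],"yaw": 0,"claw": 0.5}
    - {"linear": [0,0,3.6],"yaw": 0,"claw": 0.5}
    - {"linear": [0,0,3.6],"yaw": 0,"claw": 0.5}
    - {"linear": [0,0,3.6],"yaw": 0,"claw": 0.5}

```text
clock: 21.85
ee_pos: [0.6125, 0.2576, 0.2906]
orientation: [-0.012, 1.0, 0.001, 0.002]
contact_force: [-0.6, 0.6, -0.5]
finger_gap: 0.0459
grasp_force: 0.0
```

```bash
python3 st.py
```

```text
[0.6125 0.2576 0.2906] close 91.3 0.04586059093947884 0.0 [-0.25  0.62 -0.27  1.61  0.2   0.93  1.01]
```

Emit:
servo_tool:
  commands:
    - {"linear": [-6.5,1.2,0],"yaw": 3,"claw": 0.8}
    - {"linear": [-6.5,1.2,0],"yaw": 3,"claw": 0.8}
    - {"linear": [-6.5,1.2,0],"yaw": 3,"claw": 0.8}
    - {"linear": [-6.5,1.2,0],"yaw": 3,"claw": 0.8}
    - {"linear": [-6.5,1.2,0],"yaw": 3,"claw": 0.8}
    - {"linear": [-6.5,1.2,0],"yaw": 3,"claw": 0.8}
    - {"linear": [-6.5,1.2,0],"yaw": 3,"claw": 0.8}
    - {"linear": [-6.5,1.2,0],"yaw": 3,"claw": 0.8}

```text
clock: 22.52
ee_pos: [0.4506, 0.2866, 0.288]
orientation: [-0.167, 0.986, -0.0, 0.0]
contact_force: [0.9, -0.1, -0.8]
finger_gap: 0.0735
grasp_force: 0.0
```

```bash
python3 st.py; python3 - <<'E'
from h import *
a=cam("side");b=cam("scene")
save(a,"/tmp/a.png",(135,90,285,200),2.6); save(b,"/tmp/b.png",(300,100,450,240),2.6)
A,B=cv2.imread("/tmp/a.png"),cv2.imread("/tmp/b.png"); A=cv2.copyMakeBorder(A,0,B.shape[0]-A.shape[0],0,0,cv2.BORDER_CONSTANT)
cv2.imwrite("pics/p5.png",np.hstack([A,B]))
E
```

```text
[0.4506 0.2866 0.288 ] close 109.2 0.07352413918724475 0.0 [-0.3   0.44 -0.38  1.94  0.23  0.8   1.09]
```

View pics/p5.png

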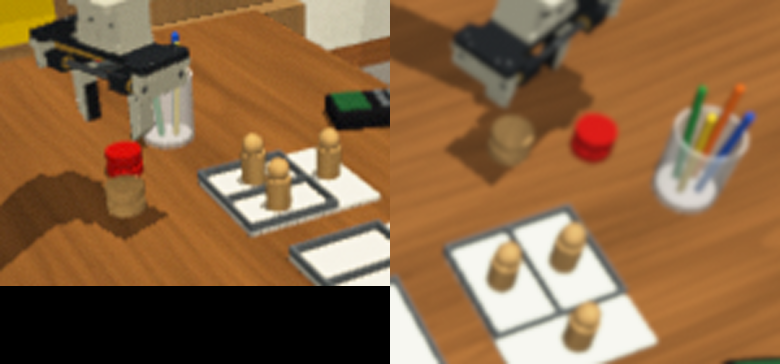

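Both dolls stand in separate bays. The beech yo-yo (scene crop 512,140) is clear of the red one (593,138) and lies under the gripper, so I descend.

Emit:
servo_tool:
  commands:
    - {"linear": [0,0,-1.5],"yaw": 0,"claw": 0.8}
    - {"linear": [0,0,-3],"yaw": 0,"claw": 0.8}
    - {"linear": [0,0,-3.8],"yaw": 0,"claw": 0.8}
    - {"linear": [0,0,-3.8],"yaw": 0,"claw": 0.8}
    - {"linear": [0,0,-3.8],"yaw": 0,"claw": 0.4}
    - {"linear": [0,0,-3.8],"yaw": 0,"claw": 0.4}
    - {"linear": [0,0,-3.8],"yaw": 0,"claw": 0.4}
    - {"linear": [0,0,-3.8],"yaw": 0,"claw": 0.4}
    - {"linear": [0,0,-3.8],"yaw": 0,"claw": 0.4}
    - {"linear": [0,0,-3.8],"yaw": 0,"claw": 0.4}
    - {"linear": [0,0,-3.8],"yaw": 0,"claw": 0.4}

```text
clock: 23.53
ee_pos: [0.4501, 0.2877, 0.195]
orientation: [-0.168, 0.986, 0.0, 0.001]
contact_force: [-0.5, -1.4, 6.7]
finger_gap: 0.0471
grasp_force: 30.0
```

Emit:
servo_tool:
  commands:
    - {"linear": [0,0,1],"yaw": 0,"claw": 0.4}
    - {"linear": [0,0,4],"yaw": 0,"claw": 0.4}
    - {"linear": [0,0,4],"yaw": 0,"claw": 0.4}
    - {"linear": [0,0,4],"yaw": 0,"claw": 0.4}
    - {"linear": [0,0,4],"yaw": 0,"claw": 0.4}

```text
clock: 23.95
ee_pos: [0.4501, 0.2877, 0.2961]
orientation: [-0.168, 0.986, 0.001, 0.003]
contact_force: [0.3, -0.0, -1.8]
finger_gap: 0.047
grasp_force: 30.0
```

Emit:
servo_tool:
  commands:
    - {"linear": [6.75,-9.7,0],"yaw": -3,"claw": 0.4}
    - {"linear": [6.75,-9.7,0],"yaw": -3,"claw": 0.4}
    - {"linear": [6.75,-9.7,0],"yaw": -3,"claw": 0.4}
    - {"linear": [6.75,-9.7,0],"yaw": -3,"claw": 0.4}
    - {"linear": [6.75,-9.7,0],"yaw": -3,"claw": 0.4}
    - {"linear": [6.75,-9.7,0],"yaw": -3,"claw": 0.4}
    - {"linear": [6.75,-9.7,0],"yaw": -3,"claw": 0.4}
    - {"linear": [6.75,-9.7,0],"yaw": -3,"claw": 0.4}
    - {"linear": [6.75,-9.7,0],"yaw": -3,"claw": 0.4}
    - {"linear": [6.75,-9.7,-2],"yaw": -3,"claw": 0.4}
    - {"linear": [6.75,-9.7,-3],"yaw": -3,"claw": 0.4}
    - {"linear": [6.75,-9.7,-3],"yaw": -3,"claw": 0.4}

```text
clock: 24.95
ee_pos: [0.6131, 0.0456, 0.2107]
orientation: [-0.013, 1.0, -0.0, -0.007]
contact_force: [-1.5, -0.7, -1.7]
finger_gap: 0.0469
grasp_force: 30.0
```

Emit:
servo_tool:
  commands:
    - {"linear": [0,0,-0.2],"yaw": 0,"claw": 0.4}
    - {"linear": [0,0,-0.2],"yaw": 0,"claw": 0.4}
    - {"linear": [0,0,-0.2],"yaw": 0,"claw": 0.4}

```text
clock: 25.2
ee_pos: [0.6187, 0.0456, 0.2151]
orientation: [-0.012, 1.0, 0.0, 0.001]
contact_force: [0.6, 0.4, -1.2]
finger_gap: 0.0472
grasp_force: 30.0
```

Target height is about .200.

Emit:
servo_tool:
  commands:
    - {"linear": [0,0,-0.3],"yaw": 0,"claw": 0.4}
    - {"linear": [0,0,-0.55],"yaw": 0,"claw": 0.4}
    - {"linear": [0,0,-0.6],"yaw": 0,"claw": 0.4}
    - {"linear": [0,0,-0.6],"yaw": 0,"claw": 0.4}
    - {"linear": [0,0,-0.6],"yaw": 0,"claw": 0.4}

```text
clock: 25.62
ee_pos: [0.6188, 0.0449, 0.1998]
orientation: [-0.012, 1.0, 0.0, 0.001]
contact_force: [-0.3, 0.5, 4.0]
finger_gap: 0.0471
grasp_force: 30.0
```

Emit:
servo_tool:
  commands:
    - {"linear": [0,0,0],"yaw": 0,"claw": 0.7}
    - {"linear": [0,0,0],"yaw": 0,"claw": 0.7}
    - {"linear": [0,0,0],"yaw": 0,"claw": 0.7}
    - {"linear": [0,0,0],"yaw": 0,"claw": 0.7}
    - {"linear": [0,0,0],"yaw": 0,"claw": 0.7}
    - {"linear": [0,0,1],"yaw": 0,"claw": 0.7}
    - {"linear": [0,0,4],"yaw": 0,"claw": 0.7}
    - {"linear": [0,0,5],"yaw": 0,"claw": 0.7}
    - {"linear": [-7,0,8],"yaw": 0,"claw": 0.7}
    - {"linear": [-7,0,8],"yaw": 0,"claw": 0.7}
    - {"linear": [-7,0,8],"yaw": 0,"claw": 0.7}
    - {"linear": [-7,0,8],"yaw": 0,"claw": 0.7}

```text
clock: 26.62
ee_pos: [0.4686, 0.0447, 0.3846]
orientation: [-0.012, 1.0, -0.0, -0.0]
contact_force: [0.1, -0.0, 0.9]
finger_gap: 0.0643
grasp_force: 0.0
```

Emit:
servo_tool:
  commands:
    - {"linear": [-3,0,1],"yaw": 0,"claw": 0.7}
    - {"linear": [-3,0,1],"yaw": 0,"claw": 0.7}
    - {"linear": [-3,0,1],"yaw": 0,"claw": 0.7}
    - {"linear": [-3,0,1],"yaw": 0,"claw": 0.7}
    - {"linear": [-3,0,1],"yaw": 0,"claw": 0.7}

```text
clock: 27.03
ee_pos: [0.396, 0.0447, 0.4096]
orientation: [-0.012, 1.0, -0.0, 0.001]
contact_force: [0.1, -0.1, -0.4]
finger_gap: 0.0641
grasp_force: 0.0
```

```bash
python3 st.py; python3 - <<'E'
from h import *
a=cam("side");b=cam("scene")
save(a,"/tmp/a.png",(200,130,400,290),2); save(b,"/tmp/b.png",(80,140,440,340),2.1)
A,B=cv2.imread("/tmp/a.png"),cv2.imread("/tmp/b.png"); A=cv2.resize(A,(250,200));
A=cv2.copyMakeBorder(cv2.imread("/tmp/a.png")[:,:],0,0,0,0,cv2.BORDER_CONSTANT)
B=cv2.resize(B,(400,222)); A2=cv2.resize(A,(400,320))
cv2.imwrite("pics/p6.png",cv2.resize(np.vstack([A2,B]),None,fx=1.1,fy=1.1))
E
```

```text
[0.396  0.0447 0.4096] close 91.3 0.06413253063204014 0.0 [ 0.14  0.02 -0.32  2.13  0.01  0.99  1.41]
```

View pics/p6.png

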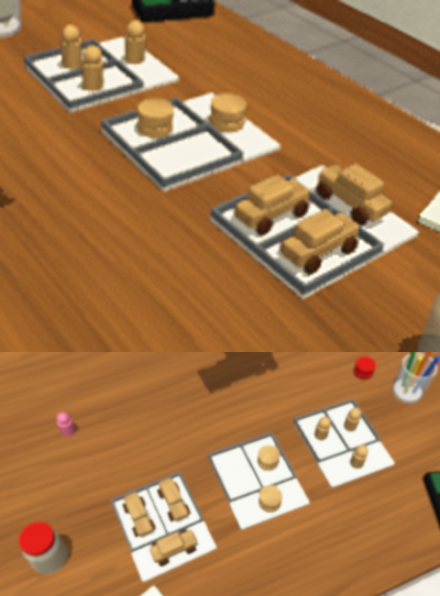

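```bash
python3 - <<'E'
from h import *
a=cam("side");b=cam("scene")
A=cv2.resize(a["color"][170:270,240:400,::-1],None,fx=5,fy=3.0/3.0*5,interpolation=cv2.INTER_CUBIC)[:,:800]
A=cv2.resize(a["color"][170:270,240:400,::-1],(480,300),interpolation=cv2.INTER_CUBIC)
B=cv2.resize(b["color"][190:290,140:300,::-1],(480,300),interpolation=cv2.INTER_CUBIC)
cv2.imwrite("pics/p7.png",np.vstack([A,B]))
E
```

```text
(no output)
```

View pics/p7.png

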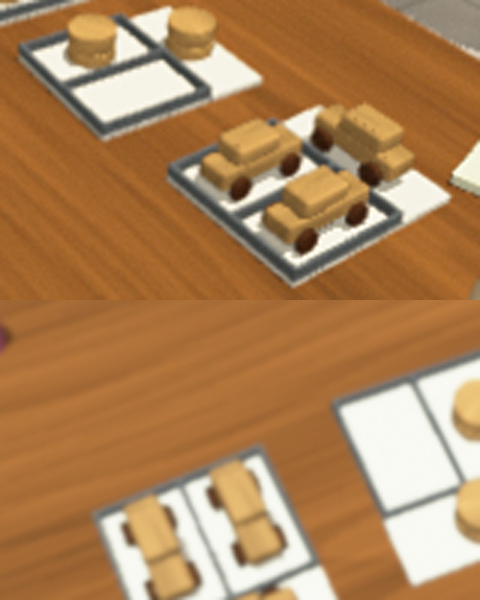

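Both cars sit flat on their wheels with white floor around them, and the yo-yo lies flat in its own bay. I'm handing in.

```bash
python3 -c "
from cell import env
print(env.hand_in())"
```

```text
the job is handed in; nothing more can be done
None
```

I sorted all five toys and handed the job in at about 27 s. In the last pictures each toy sits in its own bay of the matching tray: cars on their wheels, dolls upright, yo-yo flat. The pen pot, jar and look-alikes were not touched.

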